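# Stopper the flask and close its hinged jacket

### The arm

A 6-joint arm with a two-finger parallel gripper is mounted at the origin on the work surface. World frame = base frame: x ahead of the robot, y to its left, z up, the work surface at z = 0. Lengths are in m, angles in rad, forces in N, time in s.
With the tool pointing down it reaches from about 0.275 to 1 m from the base axis. Payload 8.4 kg.
Tool frame: the origin (TCP) lies midway between the tips of the shut fingers; the grasp point (between the pads) lies 19 mm behind it (bot.grip_point_offset is the distance from the TCP to the grasp point, in m); z points along the fingers, y is the direction in which the jaws open and shut (so a half turn about z gives the same grasp; the last joint's range is limited). The gripper opens to 85 mm and grips with 20 to 120 N. Pads are 22 mm wide; open, the fingers measure 114 mm over their backs; the gripper's body (76 mm by 85 mm) begins 54 mm behind the grasp point. The pads swing forward as they close: fully open they stand 13 mm farther back than shut.
Start: joints at [-1.169, 0.353, 1.633, -0, 1.155, -0.002], TCP at [0.246, -0.575, 0.231] pointing down, gripper open.
Joint ranges: [-2.63, 2.63], [-0.92, 2.1], [0.06, 2.66], [-1.3, 4.44], [0, 2.69], [-3.02, 3.02]. Speed limits (rad/s): [2.22, 2.22, 2.79, 3.14, 3.14, 3.14].

### API

Orientations are given as a unit quaternion [x, y, z, w].
In Python, from cell import bot gives the robot as it stands.
- The arm moves only by the shell command python3 -m inch 'ROWS' [FORCE]. ROWS is JSON, a list of rows, each an object of numbers: "wx", "wy", "wz": the turn, a rotation vector about the tool's x, y, z in degrees; "x", "y", "z": the shift along the tool's x, y, z in m; "claw": the gripper command: -1 is fully open, 1 is shut, values between are in proportion. A call has 1 to 10 rows; each row is the pose to reach, as a shift and turn from the pose commanded when the call began, along the tool's axes at that moment; what a row does not reach only later rows make up. A row lasts 1/8 s, in which the tool goes at most 62.5 mm and 10.7 degrees, less where a joint would pass 70% of its speed; a pose out of reach is approached as far as the arm can. A call with a gripper value outside its range is refused whole. The fingers move at their own pace and stop on an object; FORCE is the grip in N (left out, the last holds). Time passes only in rows, so rows that repeat a pose let the fingers close. It gives the time, the measured TCP pose, the force and the opening at its end, in the units of the state.
- bot.observe(): the state, without advancing time (a new reading comes with each control period).
- bot.snapshot(name): name is "scene" or "top" or "wrist"; returns (picture, depth): 480x640x3 uint8, red, green, blue; 480x640 float32, m along the optical axis (not along the pixel's ray), 0 where there is no reading.
- bot.camera_info(name): a dict with "fovy" (degrees; the focal length in pixels is half the picture's height over the tangent of half this angle, whatever the lens; pixels are square), "cx", "cy" (the principal point, pixels), "rvec" (rotation vector, rad) and "tvec" (3), from world to camera coordinates, as OpenCV has them. Camera axes: x right, y down, z forward; pixel columns grow to the right and rows downward; lengths in m; the calibration is good to about 2 mm. A picture is of the moment at which its call begins: read the wrist's pose just before it. camera_info takes no time and is no camera call; for the wrist camera it gives the pose at the moment of the call.
- bot.hand_in(): hands the job in, once; it reports no verdict.
The state is a dict: "time_s": time; "joint_pos": joint angles; "qvel": joint speeds; "joint_efforts": joint torques, N m; "tool_pos": TCP position; "ee_rot": TCP orientation; "ft_force": force on the tool from outside, world axes, zero at the start; "moment": the same for the moment, N m; "grip_width": finger opening in m.
Only numpy, scipy, OpenCV 4.12 (cv2) and the standard library are available. Lean on these libraries where they do the work, as an engineer would, in place of code of your own. Each camera call takes 0.05 s, during which the arm holds its last target. There are 200 camera calls.

### The job

Take the stopper from its stand and set it gently into the neck of the glass flask until it is fully home and let go of it; then push both hinged halves of the grey jacket shut around the flask so that their edges meet without a gap. Keep the flask standing in its well and leave the other things on the bench where they are.

Things in the scene. Friction and masses are not known exactly. Their poses are not given: they have to be found in the camera images.
- dock: Dark steel base plate fixed to the bench, 156 x 150 x 20 mm; origin at the centre of its underside on the bench, x axis from the hinge towards the jacket's mouth, z up. On its top, centred, a grey ring 10 mm high (89 mm inside diameter) is the well in which the flask stands.
- dock_hinge (a point): Point on the common vertical hinge axis of the two jacket halves, 65 mm from the dock's centre towards its -x, 75 mm above the bench; a steel post 12 mm in diameter and 128 mm high over the bench stands there.
- half_left (a joint): Grey jacket half on the dock's +y side, turning about the hinge post; rad, 0 shut (firm stop), grows as it swings out to +y, up to 1.4; stays where left. Shut: box shell, open towards the centre plane, 130 mm from hinge to mouth, 60 mm wide, 22 to 124 mm above the bench, walls and roof 5 mm. Roof half notch 20 x 40 mm round the flask's axis. Lip 6 mm thick, 13 mm out, along the mouth edge.
- half_right (a joint): The mirror image on the dock's -y side: 0 closed, growing as it swings out to the dock's -y, at most 1.4; same sizes and friction.
- half_left_push (a point): Point on the outer face of the left half's flat side wall, 110 mm from the hinge along the wall and 60 mm out from the parting plane, 90 mm above the bench; pushing here towards the inside closes the half. Axes: x along the wall from hinge to mouth, y square to the wall, pointing outward.
- half_right_push (a point): The same point on the right half's side wall. Axes: x along the wall from hinge to mouth, y square to the wall, pointing inward (outward is -y).
- flask: Clear glass conical flask standing loose in the well between the jacket halves: 84 mm base diameter, 85 mm high, neck 45 mm outside and 37 mm inside diameter, straight for its top 35 mm. Origin at the centre of its underside (20 mm above the bench), z up along its axis; the rim is at z = 85 mm.
- stopper: Tapered stopper, 70 mm long, upright in the stand. Origin: centre of its small lower end, z up. Dark taper, diameter 27 mm (z=0) to 34 mm (z=30); dark flange, diameter 50, z 30 to 36; round white knob, diameter 28, z 36 to 70, to grip from above. Home: flange on the flask's rim, origin 55 mm above the flask's; the jacket's roof then passes over the flange, the knob stands in its notch.
- stand: White stopper stand fixed to the bench, 76 x 76 x 40 mm with a 38 mm hole, 34 mm deep, holding the stopper; the flange rests on its top. Origin at the centre of its underside. It is either left or right of the jacket.
- beaker: Bystander: open glass beaker, 72 mm in diameter, 90 mm high; origin at the centre of its underside. It is on the other side from the stand.
- bottle: Bystander: glass bottle with a blue cap, 70 mm in diameter, 150 mm high, far left; origin at the centre of its underside.
- tuberack: Bystander: orange tube rack, 85 x 120 x 50 mm, far right; origin at the centre of its underside.
Mind the look-alikes: they are no part of the job. What is shaped like the stopper but brown is not meant.

How it is judged:
By the outcome, as a careful person would: the job done as asked, in the order asked, and still so for the second after the job is handed in, with the robot touching nothing.
It also fails if it takes over 61 s, if anything falls off the work surface, if the arm or the gripper's body presses on something with over 40 N, if the wrist force passes 120 N, or if a joint passes its speed limit or range.

## Working session

There is one attempt and no reset: what is moved stays moved. The work goes in short steps, Python scripts to look and compute and a shell command to move; the robot and the scene stay as the last step left them, time stands still between calls to the robot, and variables do not carry over. Pictures are saved under pics/ and viewed, about 8 in all and at most 12, crops included, and the job is handed in when it is done.

```bash
ls; mkdir -p pics; cat > h.py <<'E'
import numpy as np, cv2
from cell import bot
def snap(n):
    ci=bot.camera_info(n); im,d=bot.snapshot(n); return im,d,ci
def cloud(d,ci):
    f=d.shape[0]/2/np.tan(np.radians(ci['fovy'])/2)
    v,u=np.mgrid[:d.shape[0],:d.shape[1]]
    P=np.stack([(u-ci['cx'])/f*d,(v-ci['cy'])/f*d,d],-1)
    R=cv2.Rodrigues(np.array(ci['rvec'],float))[0]
    return (P-np.array(ci['tvec']).ravel())@R
def save(im,n): cv2.imwrite('pics/'+n,im[...,::-1])
E
python3 - <<'E'
from h import *
for n in ('scene','top'):
    im,d,ci=snap(n); save(im,n+'1.png'); np.savez(n+'1.npz',im=im,d=d,P=cloud(d,ci)); print(n,ci)
print(bot.observe())
E
```

```text
pics
scene {'fovy': 42.410933794048304, 'cx': 321.025510678409, 'cy': 241.77970397935005, 'rvec': array([ 2.14682674,  1.00284658, -0.45485853]), 'tvec': array([-0.39388933, -0.1960243 ,  1.73553474])}
top {'fovy': 51.928855755527174, 'cx': 318.3191378484912, 'cy': 236.32523842218012, 'rvec': array([ 2.18184739, -2.18371242,  0.12279041]), 'tvec': array([0.03861043, 0.51768549, 1.13222885])}
{'time_s': 0.1, 'joint_pos': array([-1.16938342e+00,  3.53606727e-01,  1.63406147e+00, -5.09903750e-06,
        1.15524104e+00, -2.38839854e-03]), 'qvel': array([-0.00017896, -0.00208107, -0.00141182,  0.00013306, -0.00106825,
       -0.00073548]), 'joint_efforts': array([-3.46867355e-04, -6.06359768e+01, -3.42820680e+01, -6.10869188e-05,
        3.98805845e-03,  6.58334699e-06]), 'tool_pos': array([ 0.24540457, -0.57432257,  0.23061865]), 'ee_rot': array([ 9.79686788e-01,  2.00532702e-01, -1.32754100e-04, -6.44775323e-04]), 'ft_force': array([-0.43513354,  0.39267498, -0.71922475]), 'moment': array([-0.0314421 , -0.03038047, -0.04058895]), 'grip_width': 0.08549334617833293}
```

View pics/scene1.png

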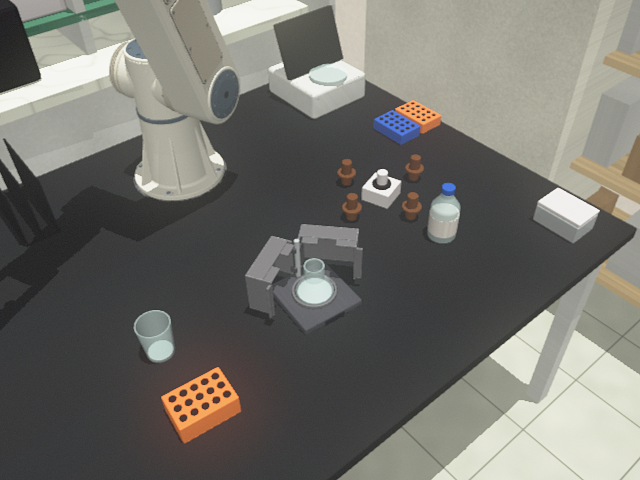

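View pics/top1.png

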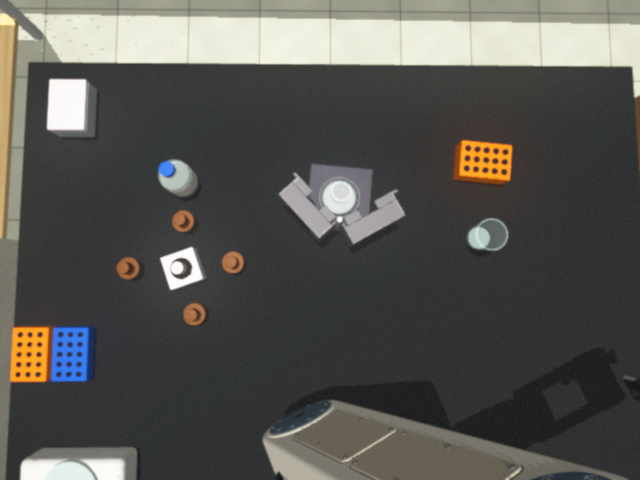

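The top view shows the white-knobbed stopper in its stand at (180,268), with brown look-alikes around it. The flask in the dock is at (340,192), the hinge post at (339,220), and the jacket halves are open on both sides.

```bash
python3 - <<'E'
from h import *
t=np.load('top1.npz'); im,P=t['im'].astype(int),t['P']
Z=P[...,2]
def reg(u0,u1,v0,v1,m):
    M=np.zeros(Z.shape,bool); M[v0:v1,u0:u1]=1; return M&m
def st(n,M): 
    p=P[M]; print(n,M.sum(),np.median(p,0).round(4),p.min(0).round(4),p.max(0).round(4)) if M.any() else print(n,0)
st('knob',reg(165,195,255,282,(Z>.06)))
st('knobtop',reg(165,195,255,282,(Z>.068)))
M=reg(155,210,240,295,(abs(Z-.04)<.004)&(im.sum(-1)>450)); st('stand',M)
print(cv2.minAreaRect(P[M][:,:2].astype(np.float32)))
M=reg(300,385,155,230,(abs(Z-.02)<.004)); st('dock',M); print(cv2.minAreaRect(P[M][:,:2].astype(np.float32)))
st('post',reg(333,346,214,226,(Z>.115)))
print(P[220,339],Z[175:210:4,325:357:4].round(3))
for n,a in (('L',(275,337)),('R',(342,408))):
    M=reg(*a,170,248,(abs(Z-.124)<.004)); st(n,M); print(cv2.minAreaRect(P[M][:,:2].astype(np.float32)))
    p=P[M][:,:2]
    hull=cv2.convexHull(p.astype(np.float32)); print(cv2.approxPolyDP(hull,.006,True)[:,0].round(3).tolist())
big=cv2.resize(t['im'][150:260,265:415],None,fx=5,fy=5,interpolation=cv2.INTER_CUBIC); save(big,'crop1.png')
s=np.load('scene1.npz'); P=s['P'];im=s['im'].astype(int)
Z=P[...,2]
st('knob_s',reg(370,395,165,190,(Z>.05)&(im.sum(-1)>450)))
st('standtop_s',reg(355,405,165,210,(abs(Z-.04)<.003)&(im.sum(-1)>450)))
E
```

```text
knob 146 [0.4424 0.3494 0.0796] [0.4102 0.0605 0.0604] [0.4559 0.3656 1.1745]
knobtop 137 [0.4424 0.3511 0.0798] [0.4102 0.0605 0.0688] [0.4559 0.3656 1.1745]
stand 712 [0.4413 0.349  0.0402] [0.3957 0.3047 0.036 ] [0.4919 0.3988 0.044 ]
((0.44344404339790344, 0.35202112793922424), (0.07662593573331833, 0.07716528326272964), 19.247421264648438)
dock 1550 [ 0.6514 -0.0225  0.0204] [ 0.535  -0.0907  0.0161] [0.6919 0.0624 0.024 ]
((0.6116092801094055, -0.012136586010456085), (0.14990048110485077, 0.15428535640239716), 86.10693359375)
post 62 [ 0.5431 -0.0032  0.1263] [ 0.4102 -0.0176  0.1168] [0.5569 0.0605 1.1745]
[ 0.54318501 -0.00421437  0.12727362] [[0.021 0.02  0.019 0.021 0.023 0.022 0.015 0.019]
 [0.022 0.027 0.028 0.025 0.025 0.029 0.03  0.021]
 [0.027 0.036 0.053 0.105 0.1   0.108 0.036 0.031]
 [0.04  0.052 0.109 0.028 0.024 0.075 0.103 0.037]
 [0.045 0.065 0.022 0.029 0.028 0.022 0.098 0.053]
 [0.048 0.068 0.105 0.026 0.026 0.024 0.107 0.052]
 [0.043 0.059 0.089 0.105 0.026 0.11  0.069 0.056]
 [0.042 0.057 0.063 0.071 0.077 0.066 0.059 0.044]
 [0.128 0.043 0.05  0.059 0.058 0
[... 244 characters left out ...]
, [0.6000000238418579, 0.125], [0.5070000290870667, 0.035999998450279236], [0.5370000004768372, 0.004000000189989805], [0.5519999861717224, 0.004000000189989805]]
R 1383 [ 0.5461 -0.082   0.1244] [ 0.4937 -0.1444  0.1201] [ 0.612  -0.0106  0.128 ]
((0.5521588325500488, -0.08138604462146759), (0.05945824086666107, 0.1411765217781067), 28.835351943969727)
[[0.6119999885559082, -0.1289999932050705], [0.5460000038146973, -0.010999999940395355], [0.49399998784065247, -0.03400000184774399], [0.5540000200271606, -0.14399999380111694]]
knob_s 135 [0.4476 0.3466 0.0741] [ 0.4277 -0.5743  0.0501] [1.3413 0.3712 1.0376]
standtop_s 241 [0.4554 0.3417 0.0394] [0.3972 0.3058 0.037 ] [0.4906 0.3994 0.0429]
```

View pics/crop1.png

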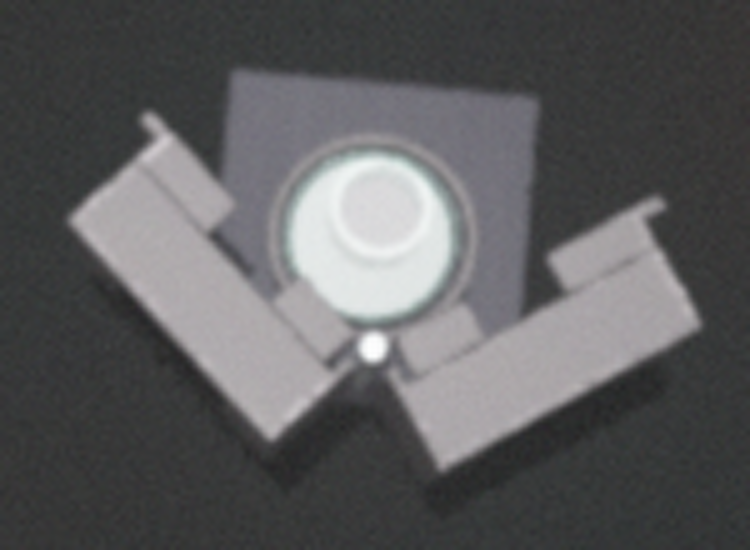

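```bash

python3 -m inch '[{"x":0.05,"y":-0.07,"wz":-10,"claw":-0.2},{"x":0.087,"y":-0.124,"wz":-20,"claw":-0.2},{"x":0.123,"y":-0.174,"wz":-30,"claw":-0.2},{"x":0.16,"y":-0.226,"wz":-40,"claw":-0.2},{"x":0.196,"y":-0.278,"wz":-50,"claw":-0.2},{"x":0.232,"y":-0.33,"wz":-60,"claw":-0.2},{"x":0.268,"y":-0.38,"wz":-67,"claw":-0.2},{"x":0.304,"y":-0.43,"wz":-67,"claw":-0.2},{"x":0.34,"y":-0.482,"wz":-67,"claw":-0.2},{"x":0.37,"y":-0.525,"wz":-67,"claw":-0.2}]'
python3 - <<'E'
from h import *
t=np.load('top1.npz'); P=t['P'].astype(np.float32); Z=P[...,2]
M=np.zeros(Z.shape,bool); M[175:212,322:360]=1; M&=(Z>.1)&(Z<.112)
print('rim',cv2.minEnclosingCircle(P[M][:,:2]),np.median(P[M],0))
# dock front edge: per column max-x dock pixel
E=[]
for u in range(314,368):
    c=P[150:185,u]; c=c[abs(c[:,2]-.02)<.004]; E.append(c[c[:,0].argmax(),:2])
E=np.array(E); k=np.polyfit(E[:,1],E[:,0],1); print('front edge slope',k, np.degrees(np.arctan(k[0])))
E
```

```text
$[0]: bad value
Traceback (most recent call last):
cv2.error: OpenCV(4.12.0) /io/opencv/modules/imgproc/src/shapedescr.cpp:201: error: (-215:Assertion failed) count >= 0 && (depth == CV_32F || depth == CV_32S) in function 'minEnclosingCircle'
```

```bash

python3 -m inch '[{"wx":0,"wy":0,"wz":-10,"x":0.036,"y":-0.05,"z":0,"claw":-0.2},{"wx":0,"wy":0,"wz":-20,"x":0.072,"y":-0.102,"z":0,"claw":-0.2},{"wx":0,"wy":0,"wz":-30,"x":0.108,"y":-0.153,"z":0,"claw":-0.2},{"wx":0,"wy":0,"wz":-40,"x":0.144,"y":-0.204,"z":0,"claw":-0.2},{"wx":0,"wy":0,"wz":-50,"x":0.18,"y":-0.255,"z":0,"claw":-0.2},{"wx":0,"wy":0,"wz":-60,"x":0.216,"y":-0.306,"z":0,"claw":-0.2},{"wx":0,"wy":0,"wz":-67,"x":0.252,"y":-0.357,"z":0,"claw":-0.2},{"wx":0,"wy":0,"wz":-67,"x":0.288,"y":-0.408,"z":0,"claw":-0.2},{"wx":0,"wy":0,"wz":-67,"x":0.324,"y":-0.46,"z":0,"claw":-0.2},{"wx":0,"wy":0,"wz":-67,"x":0.36,"y":-0.511,"z":0,"claw":-0.2}]'
python3 - <<'E'
from h import *
t=np.load('top1.npz'); P=t['P'].astype(np.float32); Z=P[...,2]
M=np.zeros(Z.shape,bool); M[175:212,322:360]=1; M&=(Z>.1)&(Z<.112)
print(M.sum(),'rim',cv2.minEnclosingCircle(P[M][:,None,:2].copy()),np.median(P[M],0))
E=[]
for u in range(314,368):
    c=P[150:185,u]; c=c[abs(c[:,2]-.02)<.004]; E.append(c[c[:,0].argmax(),:2])
E=np.array(E); k=np.polyfit(E[:,1],E[:,0],1); print('front edge slope',k, np.degrees(np.arctan(k[0])))
E
```

```text
time_s: 1.35
tool_pos: [0.3756, 0.0377, 0.2315]
ee_rot: [0.706, 0.708, 0.0, 0.0]
ft_force: [0.4, 0.2, -0.1]
grip_width: 0.0511
113 rim ((0.6098486185073853, -0.00988558679819107), 0.022620724514126778) [ 0.60983986 -0.01028219  0.10483999]
front edge slope [0.08527245 0.68689202] 4.873961004165758
```

```bash

python3 -m inch '[{"wx":0,"wy":0,"wz":0,"x":0.055,"y":0.012,"z":0,"claw":-0.2},{"wx":0,"wy":0,"wz":0,"x":0.11,"y":0.024,"z":0,"claw":-0.2},{"wx":0,"wy":0,"wz":0,"x":0.165,"y":0.036,"z":0,"claw":-0.2},{"wx":0,"wy":0,"wz":0,"x":0.22,"y":0.048,"z":0,"claw":-0.2},{"wx":0,"wy":0,"wz":0,"x":0.275,"y":0.058,"z":0,"claw":-0.2},{"wx":0,"wy":0,"wz":0,"x":0.314,"y":0.067,"z":0,"claw":-0.2},{"wx":0,"wy":0,"wz":0,"x":0.314,"y":0.067,"z":0,"claw":-0.2},{"wx":0,"wy":0,"wz":0,"x":0.314,"y":0.067,"z":0,"claw":-0.2}]'
python3 - <<'E'
from h import *
im,d,ci=snap('wrist'); save(im,'w1.png'); P=cloud(d,ci).astype(np.float32); Z=P[...,2]
near=np.hypot(P[...,0]-.443,P[...,1]-.352)<.03
for lo,hi in ((.076,.084),(.05,.076),(.044,.048)):
    M=near&(Z>lo)&(Z<hi)
    if M.sum()>5: print(lo,M.sum(),np.median(P[M],0),cv2.minEnclosingCircle(P[M][:,None,:2].copy()))
M=(np.hypot(P[...,0]-.443,P[...,1]-.352)<.06)&(abs(Z-.04)<.003)&(im.sum(-1)>400)
if M.sum()>5: print(cv2.minAreaRect(P[M][:,:2].copy()[:,None]))
E
```

```text
time_s: 2.35
tool_pos: [0.4413, 0.3491, 0.2307]
ee_rot: [0.706, 0.708, -0.001, 0.0]
ft_force: [0.2, -0.7, -0.5]
grip_width: 0.0514
0.076 787 [0.44368914 0.35346326 0.07962193] ((0.4435061812400818, 0.35294586420059204), 0.013891924172639847)
0.05 128 [0.44292358 0.36498743 0.06425116] ((0.44358494877815247, 0.3578077554702759), 0.013106755912303925)
0.044 1142 [0.44295603 0.36033696 0.0457193 ] ((0.44344738125801086, 0.35293519496917725), 0.024927832186222076)
((0.44340959191322327, 0.35260316729545593), (0.07611098140478134, 0.07639842480421066), 19.388574600219727)
```

View pics/w1.png

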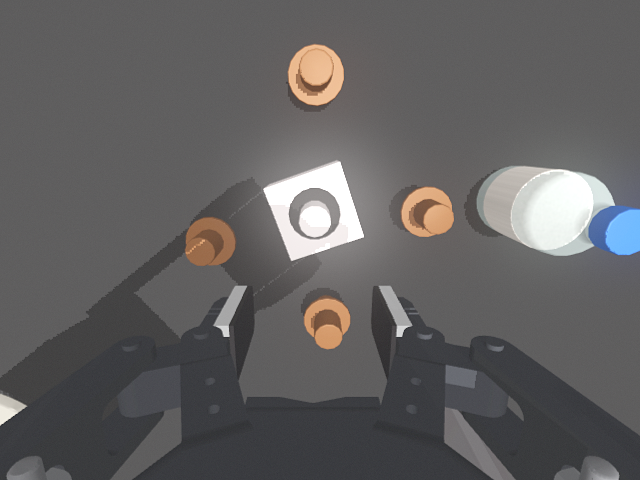

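The wrist view shows the white knob centred at (315,215) in the stand. The browns are well outside the jaw sweep.

```bash

python3 -m inch '[{"wx":0,"wy":0,"wz":0,"x":0.002,"y":0.001,"z":0.03,"claw":-0.2},{"wx":0,"wy":0,"wz":0,"x":0.002,"y":0.001,"z":0.075,"claw":-0.2},{"wx":0,"wy":0,"wz":0,"x":0.002,"y":0.001,"z":0.11,"claw":-0.2},{"wx":0,"wy":0,"wz":0,"x":0.002,"y":0.001,"z":0.125,"claw":-0.2},{"wx":0,"wy":0,"wz":0,"x":0.002,"y":0.001,"z":0.125,"claw":-0.2},{"wx":0,"wy":0,"wz":0,"x":0.002,"y":0.001,"z":0.125,"claw":-0.2}]'
```

```text
time_s: 3.15
tool_pos: [0.4437, 0.3522, 0.1077]
ee_rot: [0.706, 0.708, 0.001, 0.0]
ft_force: [0.8, 0.6, -0.1]
grip_width: 0.0509
```

```bash

python3 -m inch '[{"wx":0,"wy":0,"wz":0,"x":0.001,"y":0,"z":0.025,"claw":-0.2},{"wx":0,"wy":0,"wz":0,"x":0.001,"y":0,"z":0.045,"claw":-0.2},{"wx":0,"wy":0,"wz":0,"x":0.001,"y":0,"z":0.055,"claw":-0.2},{"wx":0,"wy":0,"wz":0,"x":0.001,"y":0,"z":0.055,"claw":-0.2},{"wx":0,"wy":0,"wz":0,"x":0.001,"y":0,"z":0.055,"claw":0.1},{"wx":0,"wy":0,"wz":0,"x":0.001,"y":0,"z":0.055,"claw":0.3},{"wx":0,"wy":0,"wz":0,"x":0.001,"y":0,"z":0.055,"claw":0.5},{"wx":0,"wy":0,"wz":0,"x":0.001,"y":0,"z":0.055,"claw":0.5},{"wx":0,"wy":0,"wz":0,"x":0.001,"y":0,"z":0.055,"claw":0.5}]' 40
```

```text
time_s: 4.28
tool_pos: [0.4434, 0.3532, 0.0522]
ee_rot: [0.706, 0.708, 0.001, 0.0]
ft_force: [-0.4, -0.4, 5.8]
grip_width: 0.0269
```

```bash

python3 -m inch '[{"wx":0,"wy":0,"wz":0,"x":0,"y":0,"z":-0.015,"claw":0.6},{"wx":0,"wy":0,"wz":0,"x":0,"y":0,"z":-0.05,"claw":0.6},{"wx":0,"wy":0,"wz":0,"x":0,"y":0,"z":-0.1,"claw":0.6},{"wx":0,"wy":0,"wz":0,"x":0,"y":0,"z":-0.15,"claw":0.6},{"wx":0,"wy":0,"wz":0,"x":-0.03,"y":0.014,"z":-0.163,"claw":0.6},{"wx":0,"wy":0,"wz":0,"x":-0.075,"y":0.035,"z":-0.163,"claw":0.6},{"wx":0,"wy":0,"wz":0,"x":-0.12,"y":0.056,"z":-0.163,"claw":0.6},{"wx":0,"wy":0,"wz":0,"x":-0.165,"y":0.076,"z":-0.163,"claw":0.6},{"wx":0,"wy":0,"wz":0,"x":-0.21,"y":0.097,"z":-0.163,"claw":0.6},{"wx":0,"wy":0,"wz":0,"x":-0.25,"y":0.115,"z":-0.163,"claw":0.6}]'
```

```text
time_s: 5.52
tool_pos: [0.5591, 0.1014, 0.2154]
ee_rot: [0.706, 0.708, 0.0, 0.0]
ft_force: [0.5, 1.3, -1.2]
grip_width: 0.0267
```

```bash

python3 -m inch '[{"wx":0,"wy":0,"wz":0,"x":-0.04,"y":0.015,"z":0,"claw":0.6},{"wx":0,"wy":0,"wz":0,"x":-0.085,"y":0.03,"z":0,"claw":0.6},{"wx":0,"wy":0,"wz":0,"x":-0.13,"y":0.045,"z":0,"claw":0.6},{"wx":0,"wy":0,"wz":0,"x":-0.156,"y":0.0505,"z":0,"claw":0.6},{"wx":0,"wy":0,"wz":0,"x":-0.156,"y":0.0505,"z":0,"claw":0.6},{"wx":0,"wy":0,"wz":0,"x":-0.156,"y":0.0505,"z":0,"claw":0.6},{"wx":0,"wy":0,"wz":0,"x":-0.156,"y":0.0505,"z":0,"claw":0.6}]'
python3 - <<'E'
from h import *
print(bot.observe()['tool_pos'])
im,d,ci=snap('wrist'); save(im,'w2.png'); P=cloud(d,ci).astype(np.float32); Z=P[...,2]
np.savez('w2.npz',im=im,d=d,P=P)
M=(np.hypot(P[...,0]-.61,P[...,1]+.01)<.03)&(Z>.1)&(Z<.109)
print(M.sum(),np.median(P[M],0),cv2.minEnclosingCircle(P[M][:,None,:2].copy()))
E
```

```text
time_s: 6.4
tool_pos: [0.6091, -0.0517, 0.2145]
ee_rot: [0.706, 0.708, 0.0, -0.0]
ft_force: [0.1, 0.1, -1.2]
grip_width: 0.0263
[ 0.60908649 -0.05170715  0.21454793]
1051 [ 0.6109997  -0.0094382   0.10442064] ((0.6105921268463135, -0.00944826565682888), 0.02258431725203991)
```

View pics/w2.png

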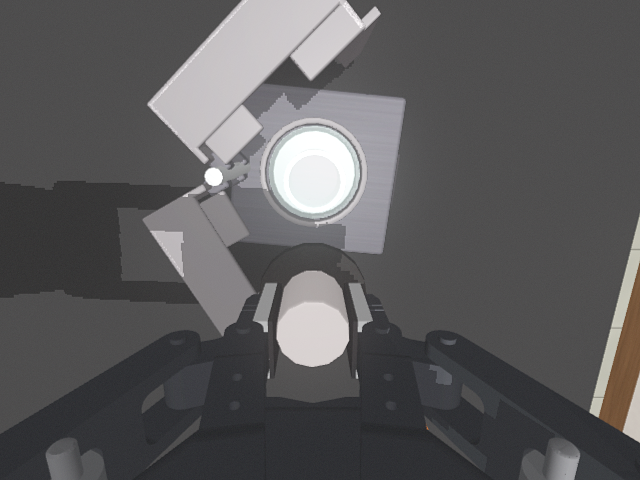

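The flask rim is clear at about (314,178). The stopper hangs upright in the jaws at (313,320).

```bash

python3 - <<'E'
from h import *
t=np.load('w2.npz');P=t['P'];Z=P[...,2]; c=np.array([.6091,-.0517])
near=np.hypot(P[...,0]-c[0],P[...,1]-c[1])<.032
h=np.histogram(Z[near],np.arange(.15,.27,.004)); print([(round(b,3),int(n)) for n,b in zip(*h) if n])
M=near&(np.hypot(P[...,0]-c[0],P[...,1]-c[1])<.018)&(Z>.236)&(Z<.25)&(t['im'].sum(-1)>450)
p=P[M]; print(np.median(p,0),cv2.minEnclosingCircle(p[:,None,:2].copy()))
E
python3 -m inch '[{"wx":0,"wy":0,"wz":0,"x":0.02,"y":0.001,"z":0,"claw":0.6},{"wx":0,"wy":0,"wz":0,"x":0.0423,"y":0.0013,"z":0.01,"claw":0.6},{"wx":0,"wy":0,"wz":0,"x":0.0423,"y":0.0013,"z":0.03,"claw":0.6},{"wx":0,"wy":0,"wz":0,"x":0.0423,"y":0.0013,"z":0.05,"claw":0.6},{"wx":0,"wy":0,"wz":0,"x":0.0423,"y":0.0013,"z":0.055,"claw":0.6},{"wx":0,"wy":0,"wz":0,"x":0.0423,"y":0.0013,"z":0.055,"claw":0.6},{"wx":0,"wy":0,"wz":0,"x":0.0423,"y":0.0013,"z":0.055,"claw":0.6}]'
```

```text
[(np.float64(0.202), 158), (np.float64(0.206), 2701), (np.float64(0.21), 164), (np.float64(0.214), 205), (np.float64(0.218), 361), (np.float64(0.222), 468), (np.float64(0.226), 535), (np.float64(0.23), 577), (np.float64(0.234), 645), (np.float64(0.238), 2615), (np.float64(0.242), 2257), (np.float64(0.246), 379), (np.float64(0.25), 977), (np.float64(0.254), 474), (np.float64(0.258), 900), (np.float64(0.262), 773), (np.float64(0.266), 1121)]
[ 0.60930556 -0.04955236  0.24190316] ((0.6093159317970276, -0.05124355107545853), 0.01421690359711647)
time_s: 7.32
tool_pos: [0.6111, -0.0102, 0.16]
ee_rot: [0.706, 0.708, 0.0, 0.0]
ft_force: [-0.3, 0.8, -0.7]
grip_width: 0.0266
```

```bash

python3 -m inch '[{"wx":0,"wy":0,"wz":0,"x":0.0003,"y":-0.0006,"z":0.006,"claw":0.6},{"wx":0,"wy":0,"wz":0,"x":0.0003,"y":-0.0006,"z":0.012,"claw":0.6},{"wx":0,"wy":0,"wz":0,"x":0.0003,"y":-0.0006,"z":0.018,"claw":0.6},{"wx":0,"wy":0,"wz":0,"x":0.0003,"y":-0.0006,"z":0.023,"claw":0.6},{"wx":0,"wy":0,"wz":0,"x":0.0003,"y":-0.0006,"z":0.028,"claw":0.6},{"wx":0,"wy":0,"wz":0,"x":0.0003,"y":-0.0006,"z":0.033,"claw":0.6},{"wx":0,"wy":0,"wz":0,"x":0.0003,"y":-0.0006,"z":0.036,"claw":0.6},{"wx":0,"wy":0,"wz":0,"x":0.0003,"y":-0.0006,"z":0.038,"claw":0.6},{"wx":0,"wy":0,"wz":0,"x":0.0003,"y":-0.0006,"z":0.038,"claw":0.6}]'
```

```text
time_s: 8.45
tool_pos: [0.6099, -0.0102, 0.1212]
ee_rot: [0.706, 0.708, -0.0, -0.0]
ft_force: [0.0, -1.3, -0.4]
grip_width: 0.0268
```

```bash

python3 -m inch '[{"wx":0,"wy":0,"wz":0,"x":0.0003,"y":0.0005,"z":0.001,"claw":0.6},{"wx":0,"wy":0,"wz":0,"x":0.0003,"y":0.0005,"z":0.002,"claw":0.6},{"wx":0,"wy":0,"wz":0,"x":0.0003,"y":0.0005,"z":0.003,"claw":0.6},{"wx":0,"wy":0,"wz":0,"x":0.0003,"y":0.0005,"z":0.003,"claw":0.6}]'
```

```text
time_s: 8.95
tool_pos: [0.6104, -0.0099, 0.1182]
ee_rot: [0.706, 0.708, -0.0, -0.0]
ft_force: [-0.5, 1.0, -0.3]
grip_width: 0.027
```

```bash

python3 -m inch '[{"wx":0,"wy":0,"wz":0,"x":0,"y":0,"z":0.0005,"claw":0.6},{"wx":0,"wy":0,"wz":0,"x":0,"y":0,"z":0.001,"claw":0.6},{"wx":0,"wy":0,"wz":0,"x":0,"y":0,"z":0.001,"claw":0.6}]'
```

```text
time_s: 9.32
tool_pos: [0.6104, -0.0099, 0.1173]
ee_rot: [0.706, 0.708, -0.0, -0.0]
ft_force: [-0.4, 0.8, -0.8]
grip_width: 0.027
```

```bash

python3 -m inch '[{"wx":0,"wy":0,"wz":0,"x":0,"y":0,"z":0.0005,"claw":0.6},{"wx":0,"wy":0,"wz":0,"x":0,"y":0,"z":0.001,"claw":0.6},{"wx":0,"wy":0,"wz":0,"x":0,"y":0,"z":0.001,"claw":0.6}]'
```

```text
time_s: 9.7
tool_pos: [0.6105, -0.0099, 0.1172]
ee_rot: [0.706, 0.708, 0.0, 0.0]
ft_force: [-3.7, -0.1, 8.2]
grip_width: 0.0268
```

```bash

python3 -m inch '[{"wx":0,"wy":0,"wz":0,"x":0,"y":0,"z":-0.0005,"claw":0.3},{"wx":0,"wy":0,"wz":0,"x":0,"y":0,"z":-0.0005,"claw":0.1},{"wx":0,"wy":0,"wz":0,"x":0,"y":0,"z":-0.0005,"claw":-0.1},{"wx":0,"wy":0,"wz":0,"x":0,"y":0,"z":-0.0005,"claw":-0.1},{"wx":0,"wy":0,"wz":0,"x":0,"y":0,"z":-0.02,"claw":-0.1},{"wx":0,"wy":0,"wz":0,"x":0,"y":0,"z":-0.05,"claw":-0.1},{"wx":0,"wy":0,"wz":0,"x":0,"y":0,"z":-0.1,"claw":-0.1},{"wx":0,"wy":0,"wz":0,"x":-0.03,"y":0,"z":-0.12,"claw":-0.1},{"wx":0,"wy":0,"wz":0,"x":-0.045,"y":0,"z":-0.12,"claw":0.5},{"wx":0,"wy":0,"wz":0,"x":-0.045,"y":0,"z":-0.12,"claw":1}]'
python3 - <<'E'
from h import *
print(bot.observe()['tool_pos'])
im,d,ci=snap('wrist'); save(im,'w3.png'); P=cloud(d,ci).astype(np.float32); Z=P[...,2]
np.savez('w3.npz',im=im,d=d,P=P)
r=np.hypot(P[...,0]-.6105,P[...,1]+.0097)
for lo,hi in ((.14,.15),(.108,.1145)):
    M=(r<.03)&(Z>lo)&(Z<hi); print(M.sum(),np.median(P[M],0),cv2.minEnclosingCircle(P[M][:,None,:2].copy()))
E
```

```text
time_s: 10.95
tool_pos: [0.61, -0.0556, 0.2358]
ee_rot: [0.707, 0.707, -0.0, -0.0]
ft_force: [-0.2, -0.0, -1.3]
grip_width: 0.011
[ 0.61002119 -0.05558824  0.23583001]
1364 [ 0.6106091  -0.00988017  0.14453349] ((0.6108302474021912, -0.010120594874024391), 0.014001945964992046)
2027 [ 0.6106796  -0.00499817  0.11069754] ((0.6109076738357544, -0.010239211842417717), 0.025062479078769684)
```

View pics/w3.png

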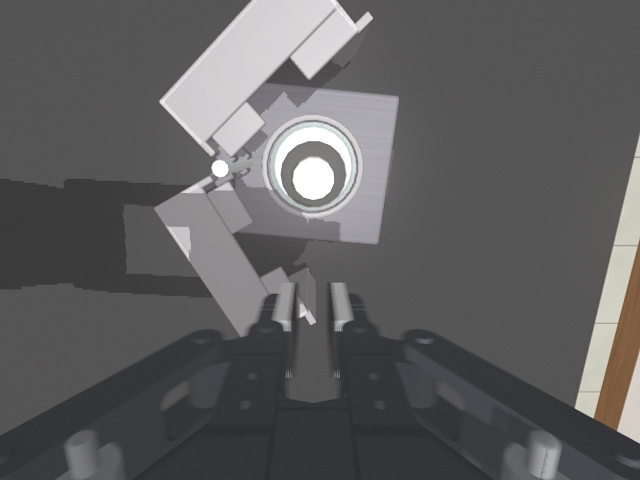

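The stopper is home: knob top at 0.1445 m (0.145 expected), flange at 0.1107 m, centred on the neck. Next I refine the hinge and half angles and compute the push waypoints.

```bash

cat > plan.py <<'E'
from h import *
t=np.load('w3.npz');P=t['P'];Z=P[...,2]
M=(np.hypot(P[...,0]-.5438,P[...,1]+.0035)<.012)&(abs(Z-.128)<.002)
p=P[M]; print('post',M.sum(),np.median(p,0),cv2.minEnclosingCircle(p[:,None,:2].copy()))
E=[]
for v in range(100,245,3):
    r=P[v,365:420]; r=r[abs(r[:,2]-.02)<.003]
    if len(r): E.append(r[r[:,0].argmax(),:2])
E=np.array(E); k=np.polyfit(E[:,1],E[:,0],1); print('front edge deg',np.degrees(np.arctan(k[0])), abs(np.polyval(k,E[:,1])-E[:,0]).max())
E
cat > way.py <<'E'
import numpy as np
H=np.array([.5438,-.0035]); psi=-4.9
def R(a): a=np.radians(a); return np.array([[np.cos(a),-np.sin(a)],[np.sin(a),np.cos(a)]])
def pt(side,th,gap,along=.094):
    phi=psi+side*th; a=abs(np.radians(phi)); s=.011*np.cos(a)+.0145*np.sin(a)
    return H+R(phi)@np.array([along,side*(.060+s+gap)])
if __name__=='__main__':
    for side,t0 in ((1,47.2),(-1,56.4)):
        print(side,'approach',pt(side,t0,.03).round(4))
        for th in np.r_[t0,np.arange(50,-1,-5)]:
            if th<=t0: print(round(th,1),pt(side,th,0).round(4))
E
python3 plan.py; python3 way.py
```

```text
post 221 [ 0.5455605  -0.00464669  0.12764029] ((0.5453163385391235, -0.004723289981484413), 0.006021145731210709)
front edge deg 5.252429962590864 0.0012747507879343756
1 approach [0.5407 0.1396]
47.2 [0.5609 0.1174]
45.0 [0.5656 0.1165]
40.0 [0.5762 0.1138]
35.0 [0.5866 0.1101]
30.0 [0.5966 0.1053]
25.0 [0.6062 0.0995]
20.0 [0.6152 0.0928]
15.0 [0.6235 0.0852]
10.0 [0.631  0.0768]
5.0 [0.6377 0.0677]
0.0 [0.6436 0.0604]
-1 approach [ 0.4942 -0.1378]
56.4 [ 0.5205 -0.1234]
50.0 [ 0.5339 -0.1254]
45.0 [ 0.5445 -0.1258]
40.0 [ 0.5553 -0.1251]
35.0 [ 0.566  -0.1234]
30.0 [ 0.5767 -0.1207]
25.0 [ 0.587  -0.1169]
20.0 [ 0.597  -0.1121]
15.0 [ 0.6066 -0.1063]
10.0 [ 0.6155 -0.0995]
5.0 [ 0.6238 -0.0919]
0.0 [ 0.6313 -0.0835]
```

```bash
sed -i 's/H=.*; psi=-4.9/H=np.array([.5453,-.0047]); psi=-5.2/' way.py
python3 -m inch '[{"wx":0,"wy":0,"wz":0,"x":-0.035,"y":-0.045,"z":0,"claw":1},{"wx":0,"wy":0,"wz":0,"x":-0.07,"y":-0.09,"z":0,"claw":1},{"wx":0,"wy":0,"wz":0,"x":-0.084,"y":-0.117,"z":0.01,"claw":1},{"wx":0,"wy":0,"wz":0,"x":-0.084,"y":-0.117,"z":0.03,"claw":1},{"wx":0,"wy":0,"wz":0,"x":-0.084,"y":-0.117,"z":0.07,"claw":1},{"wx":0,"wy":0,"wz":0,"x":-0.084,"y":-0.117,"z":0.11,"claw":1},{"wx":0,"wy":0,"wz":0,"x":-0.084,"y":-0.117,"z":0.145,"claw":1},{"wx":0,"wy":0,"wz":0,"x":-0.084,"y":-0.117,"z":0.155,"claw":1},{"wx":0,"wy":0,"wz":0,"x":-0.084,"y":-0.117,"z":0.155,"claw":1},{"wx":0,"wy":0,"wz":0,"x":-0.084,"y":-0.117,"z":0.155,"claw":1}]'; python3 way.py | tail -13
```

```text
time_s: 12.25
tool_pos: [0.4946, -0.1392, 0.0823]
ee_rot: [0.706, 0.708, 0.0, 0.001]
ft_force: [-0.7, 1.2, 0.3]
grip_width: 0.0002
-1 approach [ 0.495  -0.1387]
56.4 [ 0.5214 -0.1245]
50.0 [ 0.5347 -0.1265]
45.0 [ 0.5454 -0.127 ]
40.0 [ 0.5562 -0.1264]
35.0 [ 0.5669 -0.1248]
30.0 [ 0.5775 -0.1221]
25.0 [ 0.5879 -0.1184]
20.0 [ 0.5979 -0.1136]
15.0 [ 0.6075 -0.1079]
10.0 [ 0.6165 -0.1012]
5.0 [ 0.6248 -0.0936]
0.0 [ 0.6324 -0.0852]
```

```bash

python3 -m inch '[{"wx":0,"wy":0,"wz":0,"x":0.007,"y":0.013,"z":0,"claw":1},{"wx":0,"wy":0,"wz":0,"x":0.012,"y":0.022,"z":0,"claw":1},{"wx":0,"wy":0,"wz":0,"x":0.0147,"y":0.0268,"z":0,"claw":1},{"wx":0,"wy":0,"wz":0,"x":0.0135,"y":0.034,"z":0,"claw":1},{"wx":0,"wy":0,"wz":0,"x":0.0127,"y":0.04,"z":0,"claw":1},{"wx":0,"wy":0,"wz":0,"x":0.0122,"y":0.0508,"z":0,"claw":1},{"wx":0,"wy":0,"wz":0,"x":0.0128,"y":0.0616,"z":0,"claw":1},{"wx":0,"wy":0,"wz":0,"x":0.0144,"y":0.0723,"z":0,"claw":1}]'
```

```text
time_s: 13.25
tool_pos: [0.5667, -0.1246, 0.0811]
ee_rot: [0.706, 0.708, -0.0, -0.0]
ft_force: [-0.6, 0.2, 1.0]
grip_width: 0.0001
```

```bash

python3 -m inch '[{"wx":0,"wy":0,"wz":0,"x":0.0025,"y":0.0108,"z":0,"claw":1},{"wx":0,"wy":0,"wz":0,"x":0.0062,"y":0.0212,"z":0,"claw":1},{"wx":0,"wy":0,"wz":0,"x":0.011,"y":0.0312,"z":0,"claw":1},{"wx":0,"wy":0,"wz":0,"x":0.0167,"y":0.0408,"z":0,"claw":1},{"wx":0,"wy":0,"wz":0,"x":0.0234,"y":0.0498,"z":0,"claw":1},{"wx":0,"wy":0,"wz":0,"x":0.031,"y":0.0581,"z":0,"claw":1},{"wx":0,"wy":0,"wz":0,"x":0.031,"y":0.0581,"z":0,"claw":1}]'
python3 - <<'E'
from h import *
print(bot.observe()['ft_force'],bot.observe()['tool_pos'])
im,d,ci=snap('wrist'); save(im,'w4.png')
E
```

```text
time_s: 14.12
tool_pos: [0.6248, -0.0927, 0.0813]
ee_rot: [0.706, 0.708, 0.0, 0.0]
ft_force: [0.5, -0.9, 0.7]
grip_width: -0.0001
[ 0.50880294 -0.86623292  0.73822906] [ 0.62482    -0.09269536  0.08132887]
```

View pics/w4.png

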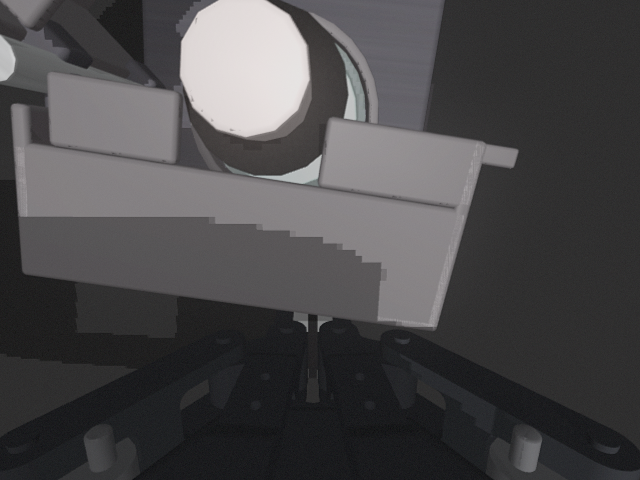

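The right half is being pushed cleanly and is nearly shut, with its wall edge at about (300,310).

```bash

python3 -m inch '[{"wx":0,"wy":0,"wz":0,"x":0.003,"y":0.003,"z":0,"claw":1},{"wx":0,"wy":0,"wz":0,"x":0.006,"y":0.006,"z":0,"claw":1},{"wx":0,"wy":0,"wz":0,"x":0.0075,"y":0.0076,"z":0,"claw":1},{"wx":0,"wy":0,"wz":0,"x":0.0085,"y":0.008,"z":0,"claw":1},{"wx":0,"wy":0,"wz":0,"x":0.0085,"y":0.008,"z":0,"claw":1}]'
```

```text
time_s: 14.8
tool_pos: [0.6322, -0.0859, 0.0813]
ee_rot: [0.706, 0.708, -0.0, 0.001]
ft_force: [0.2, -6.4, -0.1]
grip_width: 0.0003
```

```bash

python3 -m inch '[{"wx":0,"wy":0,"wz":0,"x":0.001,"y":0,"z":0,"claw":1},{"wx":0,"wy":0,"wz":0,"x":0.002,"y":0,"z":0,"claw":1},{"wx":0,"wy":0,"wz":0,"x":0.002,"y":0,"z":0,"claw":1}]'
python3 - <<'E'
from h import *
im,d,ci=snap('wrist'); P=cloud(d,ci); np.savez('w5.npz',im=im,P=P)
# outer wall edge direction of right roof
Z=P[...,2]; M=(abs(Z-.124)<.003)&(P[...,1]<-.02)&(P[...,0]>.54)&(P[...,0]<.68)
p=P[M]; print(M.sum())
e=[]
for x in np.arange(.57,.64,.005):
    q=p[abs(p[:,0]-x)<.002]
    if len(q): e.append((x,q[:,1].min()))
e=np.array(e); k=np.polyfit(e[:,0],e[:,1],1); print(np.degrees(np.arctan(k[0])),(e-[.5453,-.0047])@np.array([np.sin(np.radians(5.2)),np.cos(np.radians(5.2))]))
E
```

```text
time_s: 15.18
tool_pos: [0.6323, -0.0855, 0.0814]
ee_rot: [0.706, 0.708, -0.001, 0.001]
ft_force: [-0.2, -14.6, -2.0]
grip_width: -0.0001
66431
-17.525716413978795 [-0.05942184 -0.05958505 -0.05942031 -0.05963979 -0.05962723 -0.05940179
 -0.05965535 -0.06350259 -0.06782504 -0.06761142 -0.06189942 -0.06139486
 -0.08498734 -0.08342607 -0.06000713]
```

```bash
python3 way.py | head -12
python3 -m inch '[{"wx":0,"wy":0,"wz":0,"x":-0.01,"y":0,"z":0,"claw":1},{"wx":0,"wy":0,"wz":0,"x":-0.03,"y":0,"z":-0.01,"claw":1},{"wx":0,"wy":0,"wz":0,"x":-0.03,"y":0,"z":-0.05,"claw":1},{"wx":0,"wy":0,"wz":0,"x":-0.03,"y":0,"z":-0.1,"claw":1},{"wx":0,"wy":0,"wz":0,"x":-0.02,"y":0,"z":-0.145,"claw":1},{"wx":0,"wy":0,"wz":0,"x":0.02,"y":-0.018,"z":-0.145,"claw":1},{"wx":0,"wy":0,"wz":0,"x":0.07,"y":-0.036,"z":-0.145,"claw":1},{"wx":0,"wy":0,"wz":0,"x":0.12,"y":-0.054,"z":-0.145,"claw":1},{"wx":0,"wy":0,"wz":0,"x":0.17,"y":-0.072,"z":-0.145,"claw":1},{"wx":0,"wy":0,"wz":0,"x":0.22,"y":-0.09,"z":-0.145,"claw":1}]'
```

```text
1 approach [0.543  0.1384]
47.2 [0.563  0.1161]
45.0 [0.5678 0.1152]
40.0 [0.5784 0.1124]
35.0 [0.5887 0.1086]
30.0 [0.5987 0.1038]
25.0 [0.6082 0.098 ]
20.0 [0.6172 0.0912]
15.0 [0.6255 0.0835]
10.0 [0.6329 0.0751]
5.0 [0.6395 0.066 ]
0.0 [0.6455 0.0588]
time_s: 16.48
tool_pos: [0.5413, 0.1377, 0.2273]
ee_rot: [0.706, 0.708, 0.001, 0.0]
ft_force: [0.7, -0.0, 0.3]
grip_width: 0.0002
```

```bash

python3 -m inch '[{"wx":0,"wy":0,"wz":0,"x":0.003,"y":0,"z":0.03,"claw":1},{"wx":0,"wy":0,"wz":0,"x":0.003,"y":0,"z":0.07,"claw":1},{"wx":0,"wy":0,"wz":0,"x":0.003,"y":0,"z":0.11,"claw":1},{"wx":0,"wy":0,"wz":0,"x":0.003,"y":0,"z":0.14,"claw":1},{"wx":0,"wy":0,"wz":0,"x":0.003,"y":0,"z":0.146,"claw":1},{"wx":0,"wy":0,"wz":0,"x":0.003,"y":0,"z":0.146,"claw":1},{"wx":0,"wy":0,"wz":0,"x":0.003,"y":0,"z":0.146,"claw":1}]'
```

```text
time_s: 17.35
tool_pos: [0.5426, 0.14, 0.0818]
ee_rot: [0.706, 0.708, 0.001, 0.001]
ft_force: [1.0, 0.4, 0.9]
grip_width: 0.0004
```

```bash

python3 -m inch '[{"wx":0,"wy":0,"wz":0,"x":-0.012,"y":0.01,"z":0,"claw":1},{"wx":0,"wy":0,"wz":0,"x":-0.02,"y":0.017,"z":0,"claw":1},{"wx":0,"wy":0,"wz":0,"x":-0.0239,"y":0.0204,"z":0,"claw":1},{"wx":0,"wy":0,"wz":0,"x":-0.0255,"y":0.028,"z":0,"claw":1},{"wx":0,"wy":0,"wz":0,"x":-0.0276,"y":0.0358,"z":0,"claw":1},{"wx":0,"wy":0,"wz":0,"x":-0.0314,"y":0.0461,"z":0,"claw":1},{"wx":0,"wy":0,"wz":0,"x":-0.0362,"y":0.0561,"z":0,"claw":1},{"wx":0,"wy":0,"wz":0,"x":-0.042,"y":0.0656,"z":0,"claw":1},{"wx":0,"wy":0,"wz":0,"x":-0.0488,"y":0.0746,"z":0,"claw":1},{"wx":0,"wy":0,"wz":0,"x":-0.0565,"y":0.0829,"z":0,"claw":1}]'
```

```text
time_s: 18.6
tool_pos: [0.6251, 0.0831, 0.0802]
ee_rot: [0.706, 0.708, 0.0, -0.0]
ft_force: [-0.8, 0.6, 0.5]
grip_width: -0.0002
```

```bash

python3 -m inch '[{"wx":0,"wy":0,"wz":0,"x":-0.004,"y":0.004,"z":0,"claw":1},{"wx":0,"wy":0,"wz":0,"x":-0.008,"y":0.0078,"z":0,"claw":1},{"wx":0,"wy":0,"wz":0,"x":-0.0125,"y":0.0111,"z":0,"claw":1},{"wx":0,"wy":0,"wz":0,"x":-0.017,"y":0.0144,"z":0,"claw":1},{"wx":0,"wy":0,"wz":0,"x":-0.0205,"y":0.0175,"z":0,"claw":1},{"wx":0,"wy":0,"wz":0,"x":-0.0225,"y":0.019,"z":0,"claw":1},{"wx":0,"wy":0,"wz":0,"x":-0.024,"y":0.0204,"z":0,"claw":1},{"wx":0,"wy":0,"wz":0,"x":-0.025,"y":0.0204,"z":0,"claw":1},{"wx":0,"wy":0,"wz":0,"x":-0.025,"y":0.0204,"z":0,"claw":1}]'
```

```text
time_s: 19.73
tool_pos: [0.6452, 0.0604, 0.0804]
ee_rot: [0.706, 0.708, 0.001, -0.001]
ft_force: [-0.3, 9.3, -0.3]
grip_width: -0.0001
```

```bash

python3 -m inch '[{"wx":0,"wy":0,"wz":0,"x":-0.0015,"y":0,"z":0,"claw":1},{"wx":0,"wy":0,"wz":0,"x":-0.003,"y":0,"z":0,"claw":1},{"wx":0,"wy":0,"wz":0,"x":-0.003,"y":0,"z":0,"claw":1}]'
```

```text
time_s: 20.1
tool_pos: [0.6452, 0.0599, 0.0805]
ee_rot: [0.707, 0.708, 0.002, -0.002]
ft_force: [-1.0, 22.6, -0.7]
grip_width: -0.0001
```

```bash

python3 -m inch '[{"wx":0,"wy":0,"wz":0,"x":0.01,"y":0,"z":0,"claw":1},{"wx":0,"wy":0,"wz":0,"x":0.03,"y":0,"z":-0.01,"claw":1},{"wx":0,"wy":0,"wz":0,"x":0.03,"y":0,"z":-0.05,"claw":1},{"wx":0,"wy":0,"wz":0,"x":0.03,"y":0,"z":-0.1,"claw":1},{"wx":0,"wy":0,"wz":0,"x":0.01,"y":0,"z":-0.15,"claw":1},{"wx":0,"wy":0,"wz":0,"x":-0.04,"y":-0.01,"z":-0.17,"claw":1},{"wx":0,"wy":0,"wz":0,"x":-0.09,"y":-0.02,"z":-0.17,"claw":1},{"wx":0,"wy":0,"wz":0,"x":-0.12,"y":-0.03,"z":-0.17,"claw":1},{"wx":0,"wy":0,"wz":0,"x":-0.12,"y":-0.03,"z":-0.17,"claw":1},{"wx":0,"wy":0,"wz":0,"x":-0.12,"y":-0.03,"z":-0.17,"claw":1}]'
python3 - <<'E'
from h import *
im,d,ci=snap('wrist'); save(im,'w6.png'); P=cloud(d,ci).astype(np.float32); Z=P[...,2]
r=np.hypot(P[...,0]-.6105,P[...,1]+.0097)
M=(r<.018)&(Z>.14)&(Z<.15); print(np.median(P[M],0),cv2.minEnclosingCircle(P[M][:,None,:2].copy()))
a=np.radians(5.2); q=P[...,:2]-[.5453,-.0047]; X=q[...,0]*np.cos(a)-q[...,1]*np.sin(a); Y=q[...,0]*np.sin(a)+q[...,1]*np.cos(a)
T=abs(Z-.124)<.003
for x in (.01,.03,.1,.12):
    m=T&(abs(X-x)<.002); y=np.sort(Y[m]); print(x,y.min().round(4),y.max().round(4),'largest gap',np.diff(y).max().round(4))
im,d,ci=snap('top'); P=cloud(d,ci); np.savez('top2.npz',P=P); t=np.load('top1.npz')
D=np.abs(im.astype(int)-t['im']).sum(-1)>120; D[380:]=0
D[150:260,265:415]=0; n,l,s,c=cv2.connectedComponentsWithStats(D.astype(np.uint8)); print([x.tolist() for x in s[1:] if x[4]>12])
E
```

```text
time_s: 21.35
tool_pos: [0.6156, -0.0637, 0.2508]
ee_rot: [0.706, 0.708, 0.0, 0.0]
ft_force: [-0.0, 0.2, 0.5]
grip_width: 0.0002
[ 0.6107576  -0.00985674  0.1445953 ] ((0.610899806022644, -0.010222050361335278), 0.013863773085176945)
0.01 -0.0599 0.0602 largest gap 0.0014
0.03 -0.0596 0.0603 largest gap 0.0009
0.1 -0.0597 0.06 largest gap 0.0012
0.12 -0.0593 0.0603 largest gap 0.0012
[[343, 66, 155, 314, 30779], [170, 257, 23, 23, 310], [498, 351, 5, 29, 89]]
```

View pics/w6.png

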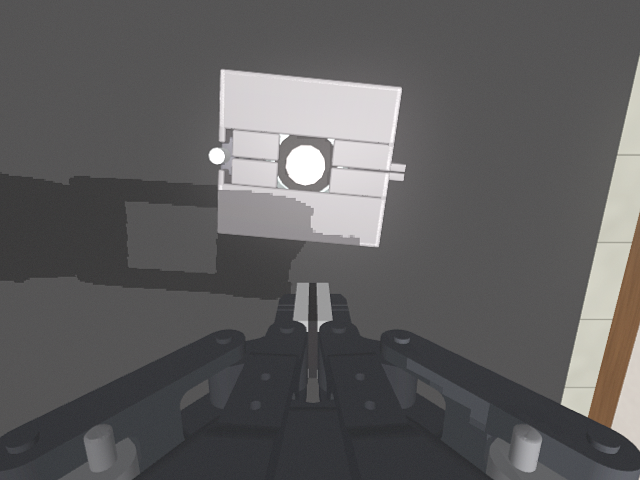

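Both halves are shut around the centred knob (305,165), with a thin seam from (235,158) to (400,171). I'll zoom in on the seam.

```bash
python3 - <<'E'
from h import *
im=cv2.imread('pics/w6.png')[110:220,205:415]; cv2.imwrite('pics/crop6.png',cv2.resize(im,None,fx=3.8,fy=3.8,interpolation=cv2.INTER_CUBIC))
E
```

```text
(no output)
```

View pics/crop6.png

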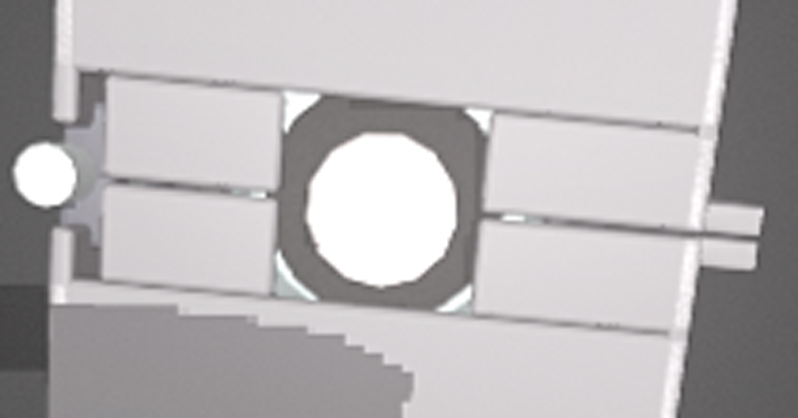

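```bash
python3 - <<'E'
from h import *
g=cv2.imread('pics/w6.png',0).astype(float)
for c in list(range(236,276,4))+list(range(336,404,5)):
    r0=158+(c-235)*13/165; lo=int(round(r0))-7; s=g[lo:lo+15,c]; b=np.median(s); print(c,'width_px',round(float(np.clip((b-s)/(b-50),-.1,1)[3:12].sum()),2), s[3:12].astype(int).tolist())
E
```

```text
236 width_px 1.53 [209, 200, 164, 93, 142, 198, 209, 211, 211]
240 width_px 1.23 [210, 208, 178, 131, 146, 184, 204, 213, 211]
244 width_px 1.39 [210, 192, 153, 121, 161, 201, 213, 212, 212]
248 width_px 1.47 [212, 206, 173, 103, 137, 195, 209, 214, 213]
252 width_px 1.35 [213, 212, 185, 134, 130, 182, 203, 217, 214]
256 width_px 1.3 [211, 200, 163, 120, 159, 200, 216, 215, 214]
260 width_px 1.17 [216, 210, 178, 136, 152, 191, 209, 218, 216]
264 width_px 1.4 [216, 213, 177, 146, 128, 176, 204, 219, 217]
268 width_px 0.95 [215, 205, 176, 165, 166, 199, 215, 219, 218]
272 width_px 0.49 [217, 213, 187, 196, 227, 183, 209, 221, 218]
336 width_px 1.42 [220, 221, 219, 185, 127, 145, 185, 212, 225]
341 width_px 0.48 [219, 220, 218, 201, 198, 249, 183, 201, 222]
346 width_px 0.93 [220, 220, 216, 185, 165, 182, 188, 215, 223]
351 width_px 1.2 [219, 219, 218, 200, 164, 151, 170, 206, 222]
356 width_px 1.38 [219, 219, 215, 181, 124, 140, 194, 217, 222]
361 width_px 1.35 [219, 217, 218, 197, 156, 128, 168, 210, 222]
366 width_px 1.48 [218, 217, 218, 214, 176, 114, 142, 198, 216]
371 width_px 1.38 [217, 218, 217, 193, 150, 120, 175, 211, 221]
376 width_px 1.43 [216, 216, 218, 210, 174, 112, 143, 201, 216]
381 width_px 1.37 [216, 217, 215, 191, 143, 127, 178, 209, 220]
386 width_px 1.05 [230, 233, 233, 221, 178, 111, 150, 222, 241]
391 width_px 1.13 [218, 215, 213, 209, 185, 108, 144, 212, 221]
396 width_px 1.13 [217, 214, 212, 204, 144, 127, 186, 219, 218]
401 width_px 1.36 [214, 214, 214, 212, 182, 94, 146, 210, 217]
```

The seam is a uniform width from hinge to mouth, so both halves sit on their stops and no wedge is left open. In the top view, outside the jacket, only the stopper's old place and the arm with its shadow changed.

```bash
python3 -c "
from cell import bot
print(bot.observe()['ft_force'],bot.hand_in())"
```

```text
the job is handed in; nothing more can be done
[-0.21135655  0.77648199 -0.36367769] None
```

I set the stopper into the flask's neck and let go, then pushed the right and left jacket halves shut, and handed in at about 21.5 s.

- **Stopper:** it met the flask's rim with about 8 N. Afterwards its knob top measured 144.6 mm above the bench (145 mm expected) and it stood within about 1 mm of the neck's axis, both before and after the jacket was closed.
- **Jacket:** both halves stopped firmly, at about 15 N (right) and 23 N (left). Their outer walls measured about ±60 mm from the parting plane all the way along. A hairline seam of about 1.4 px (under 1 mm) still shows in the picture. It is equally wide from hinge to mouth, so I took it as the jacket's built-in clearance and not a half left ajar.
- **Bystanders:** comparing top views before and after, outside the jacket area only the stopper's empty place and the arm with its shadow had changed. The area in the arm's path was masked by that change, and I did not check the flask's base again inside the shut jacket.
- **Robot:** it ended clear of everything, with under 1 N at the wrist. One early move was refused because its rows did not list all the values; nothing moved.

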